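# Weigh a brittle wax casting tree

### The job

Lift the wax casting tree up and off the hook of its drying stand (the orange block is the place to hold it) and set it upright in the middle of the round weighing platform, then let go. The wax is brittle and the scale delicate: nothing may press on the platform, nor the tree on the stand, with more than about 10 N, so lower the tree in hand until you feel the platform take it (its height is different each time), and never tip it far or drop it. Leave the other things on the bench where they are.

Things in the scene. Friction and masses are not known exactly. Their poses are not given: they have to be found in the camera images.
- tree: Green wax casting tree, 163 mm tall, 0.2 kg, hanging upright. Origin: centre of the underside of its foot; z up the stem, x along the hook's bar. Black rubber foot, 60 mm diameter, flat below; wax stem and rings up to z = 100, within 33 mm of the axis; then the orange block, z = 100 to 132; on it the wire loop, top at z = 163.
- tree_block (a point): Centre of the tree's orange grip block, 116 mm above the underside of the foot: 24 mm along x, 46 mm along y (grip across y), 32 mm high. Axes as the tree's. On it stands a steel wire loop in the y-z plane, 5 mm wire: inner opening 26 mm wide and 26 mm high, outer width 36 mm, top 47 mm above this point.
- stand: Fixed steel drying stand. Origin: on the table, under the place where the tree hangs. Foot plate 165 x 90 mm, 12 mm high, from x = -35 to +130. Post 14 mm thick at x = +98, 243 mm high, carrying the hook.
- stand_hook (a point): Point on the axis of the hook's level bar, 240 mm above the stand's origin, axes as the stand's. The bar, 7 mm thick, runs along x through the tree's loop from the post at x = +98 to a free upturned end at x = -34, whose tip rises 6.5 mm above the bar's top. Lift the tree about 12 mm (at 18 mm its block meets the bar), then take it off towards -x.
- scale: Fixed white scale, base 140 x 140 x 30 mm. Origin: centre of its underside. Above it, centred on a column, a level round aluminium platform, 110 mm diameter, 8 mm thick. The column is left at a different height each time: the platform's top is 70 to 125 mm above the table, not reported. The platform is sprung and sinks about 0.7 mm per newton.
- flask: Bystander: open steel flask, 80 mm diameter, 110 mm high, standing. Origin: centre of its underside.
- bur_block: Bystander: orange block of burs, 100 x 70 x 28 mm, burs up to 65 mm above the table. Origin: centre of its underside.
- dish_a: Bystander: white porcelain dish, 72 mm diameter, 28 mm high. Origin: centre of its underside.
- dish_b: Bystander: white porcelain dish like dish_a.
- mallet: Bystander: hammer lying on the table, 200 mm long, handle to its -x. Origin: underneath, near its middle.
- pliers: Bystander: blue-handled pliers lying on the table, 130 mm long. Origin: underside at the pivot.
- jar: Bystander: amber jar with black lid, 60 mm diameter, 70 mm high. Origin: centre of its underside.
Not all that is in view belongs to the job. Leave any red look-alike of the stand alone.

How it is judged:
On the way, in this order (a step that is already met when the one before it is completed fails the run):
1. the tree is held by the fingers, off the hook and clear of the stand (more than 60 mm sideways from where it hung) (contact force between the fingers and tree above 0.5 N and contact force between tree and stand below 0.05 N and horizontal distance between tree and stand above 0.06 m), for 0.1 s.
2. the tree touches the platform while the fingers still hold it (contact force between the fingers and tree above 0.5 N and contact force between tree and scale above 0.3 N and horizontal distance between tree and scale below 0.025 m), for 0.05 s.
At the end, for the whole second after the job is handed in: the tree stands upright (within 0.1 rad) and at rest on the weighing platform, its axis within 20 mm of the platform's axis, released by the fingers (horizontal distance between tree and scale below 0.02 m and angle between tree's own z axis and vertical below 0.1 rad and contact force between tree and scale above 0.5 N and height (world z) of tree above 0.06 m and contact force between the fingers and tree below 0.05 N and linear speed of tree below 0.02 m/s); the robot touches nothing.
It fails at once if more than 10 N presses on the scale (contact force between scale and anything else above 10 N).
It fails at once if the tree and the stand press on each other with more than 10 N (contact force between tree and stand above 10 N).
It fails at once if the tree falls (faster than 0.35 m/s, out of the fingers) (contact force between the fingers and tree below 0.05 N and linear speed of tree above 0.35 m/s).
It fails at once if the tree is tipped by more than 0.6 rad (angle between tree's own z axis and vertical above 0.6 rad).
It fails at once if a bystander is moved by more than 25 mm (distance of any of flask, bur_block, dish_a, dish_b, mallet, pliers, jar from where it was at the start of the episode above 0.025 m).
It also fails if it takes over 51 s, if anything falls off the work surface, if the arm or the gripper's body presses on something with over 40 N, if the wrist force passes 120 N, or if a joint passes its speed limit or range.

### The arm

A 6-joint arm with a two-finger parallel gripper is mounted at the origin on the work surface. World frame = base frame: x ahead of the robot, y to its left, z up, the work surface at z = 0. Lengths are in m, angles in rad, forces in N, time in s.
With the tool pointing down it reaches from about 0.375 to 0.9 m from the base axis. Payload 3.1 kg.
Tool frame: the origin (TCP) lies midway between the tips of the shut fingers; the grasp point (between the pads) lies 19 mm behind it (manip.pinch_z is the distance from the TCP to the grasp point, in m); z points along the fingers, y is the line along which they close (so a half turn about z gives the same grasp; the last joint's range is limited). The gripper opens to 85 mm and grips with 20 to 120 N. Pads are 22 mm wide; open, the fingers measure 114 mm over their backs; the gripper's body (76 mm by 85 mm) begins 54 mm behind the grasp point. The pads swing forward as they close: fully open they stand 13 mm farther back than shut.
Start: joints at [-1.52, 0.527, 1.433, -0, 1.181, -0.178], TCP at [0.142, -0.609, 0.231] pointing down, gripper open.
Joint ranges: [-3.08, 3.08], [-0.75, 2.2], [0.22, 2.44], [-1.43, 4.57], [0, 2.65], [-2.85, 2.85]. Speed limits (rad/s): [2.79, 2.79, 3.14, 3.14, 3.14, 3.14].

### API

Orientations are given as a unit quaternion [x, y, z, w].
In Python, from station import manip, viewer, ticket gives the robot as it stands.
- The arm moves only by the shell command python3 -m creep 'ROWS' [FORCE]. ROWS is JSON, a list of rows, each an object with "slide": the shift along the tool's x, y, z in cm, a list of three; "angular": the turn, a rotation vector about the tool's x, y, z in rad, a list of three; "claw": the opening, from -1 (shut) to 1 (fully open). A call has 1 to 10 rows; each row shifts and turns the commanded pose from where the row before left it, along the tool's axes as they then stand; what a row does not reach is not made up. A row lasts 1/12 s, in which the tool goes at most 41.7 mm and 7.16 degrees, less where a joint would pass 70% of its speed; a pose out of reach is approached as far as the arm can. A call with a gripper value outside its range is refused whole. The fingers move at their own pace and stop on an object; FORCE is the grip in N (left out, the last holds). Time passes only in rows, so rows that do not move let the fingers close. It gives the time, the measured TCP pose, the force, the opening and the grip force at its end, in the units of the state.
- manip.sense(): the state, without advancing time (a new reading comes with each control period).
- viewer.snapshot(name): name is "scene" or "side" or "wrist"; returns the picture (384x512x3 uint8, blue, green, red); there is no depth.
- viewer.calibration(name): a dict with "fov_y" (degrees; the focal length in pixels is half the picture's height over the tangent of half this angle, whatever the lens; pixels are square), "cx", "cy" (the principal point, pixels), "k1" (the pictures are not rectified: a ray, as slopes to the right and down, at radius r is drawn at 1 + k1 r^2 times it, then the intrinsics apply), "T" (4x4, takes a point from camera to world coordinates); the wrist camera has in their place "tool_from_camera" (4x4, takes a point from camera to tool coordinates, whose origin is the TCP and whose axes are the flange's). Camera axes: x right, y up, looking along -z (the intrinsics and any distortion apply to the point x, -y, -z); pixel columns grow to the right and rows downward; lengths in m; the calibration is good to about 2 mm. A picture is of the moment at which its call begins: read the wrist's pose just before it. calibration takes no time and is no camera call.
- ticket.sign_off(): hands the job in; it is judged then, once.
The state is a dict: "t": time; "q": joint angles; "qd": joint speeds; "tau": joint torques, N m; "tcp_pos": TCP position; "tool_rot": TCP orientation; "force": force on the tool from outside, world axes, zero at the start; "ft_torque": the same for the moment, N m; "finger_gap": opening from 0.0 (shut) to 1.0 (fully open); "gripper_force": force on a finger pad.
Only numpy, scipy, OpenCV 4.12 (cv2) and the standard library are available. Lean on these libraries where they do the work, as an engineer would, in place of code of your own. Each camera call takes 0.05 s, during which the arm holds its last target. There are 200 camera calls.

## Working session

There is one attempt and no reset: what is moved stays moved. The work goes in short steps, Python scripts to look and compute and a shell command to move; the robot and the scene stay as the last step left them, time stands still between calls to the robot, and variables do not carry over. Pictures are saved under pics/ and viewed, at most 10 in all, crops included, and the job is handed in when it is done.

```bash
mkdir -p pics; cat > h.py <<'E'
import numpy as np, cv2, json
from station import manip, viewer, ticket
from scipy.spatial.transform import Rotation as R
def cam(name):
    c=viewer.calibration(name)
    if name=="wrist":
        s=manip.sense(); T=np.eye(4); T[:3,:3]=R.from_quat(s["tool_rot"]).as_matrix(); T[:3,3]=s["tcp_pos"]
        c["T"]=T@np.array(c["tool_from_camera"])
    c["T"]=np.array(c["T"]); return c
def ray(c,u,v):
    f=192/np.tan(np.radians(c["fov_y"])/2); k=c.get("k1",0) or 0
    K=np.array([[f,0,c["cx"]],[0,f,c["cy"]],[0,0,1.]])
    p=cv2.undistortPoints(np.array([[[u,v]]],float),K,np.array([k,0,0,0.]))[0,0]
    d=c["T"][:3,:3]@np.array([p[0],-p[1],-1]); return c["T"][:3,3],d/np.linalg.norm(d)
def proj(c,P):
    f=192/np.tan(np.radians(c["fov_y"])/2); k=c.get("k1",0) or 0
    q=c["T"][:3,:3].T@(np.array(P)-c["T"][:3,3]); x,y=q[0]/-q[2],-q[1]/-q[2]; s=1+k*(x*x+y*y)
    return f*x*s+c["cx"],f*y*s+c["cy"]
def plane(c,u,v,z):
    o,d=ray(c,u,v); return o+d*(z-o[2])/d[2]
def tri(rays):
    A=sum(np.eye(3)-np.outer(d,d) for o,d in rays); b=sum((np.eye(3)-np.outer(d,d))@o for o,d in rays)
    p=np.linalg.solve(A,b); return p,[np.linalg.norm(np.cross(p-o,d)) for o,d in rays]
E
python3 - <<'E'
from h import *
a=[]
for n in("scene","side","wrist"):
    c=cam(n); i=viewer.snapshot(n); cv2.imwrite(f"pics/{n}0.png",i); a.append(i)
    print(n,c["fov_y"],c.get("k1"),np.round(c["T"],3).tolist())
cv2.imwrite("pics/w.png",a[2])
print(manip.sense())
E
```

```text
scene 51.737170787820155 -0.045456661912168426 [[0.838, -0.472, 0.273, 0.831], [0.546, 0.721, -0.427, -0.579], [0.005, 0.507, 0.862, 1.281], [0.0, 0.0, 0.0, 1.0]]
side 49.23870655461505 -0.07486613085785837 [[-0.818, 0.431, -0.381, -0.038], [-0.575, -0.608, 0.547, 0.683], [0.004, 0.667, 0.745, 1.16], [0.0, 0.0, 0.0, 1.0]]
wrist 58.61392574756867 -0.08392178612944465 [[0.228, 0.935, 0.273, 0.213], [-0.974, 0.219, 0.063, -0.592], [-0.001, -0.28, 0.96, 0.373], [0.0, 0.0, 0.0, 1.0]]
{'t': 0.15, 'q': array([-1.51952064e+00,  5.28277286e-01,  1.43360730e+00,  2.82800547e-05,
        1.18138176e+00, -1.78499905e-01]), 'qd': array([ 0.00127439, -0.00205769, -0.00400814, -0.00061926,  0.00201302,
        0.00187704]), 'tau': array([ 6.36745626e-04, -4.42741907e+01, -1.78276080e+01, -2.32193970e-04,
        5.61532594e-03,  3.04406676e-06]), 'tcp_pos': array([ 0.14235763, -0.60801571,  0.23054347]), 'tool_rot': array([ 9.93407922e-01,  1.14629840e-01,  6.62481211e-05, -8.34322717e-04]), 'force': array([-0.22932514,  0.21460197,  0.65283477]), 'ft_torque': array([0.04302538, 0.05336546, 0.00217826]), 'gripper_force': 0.0, 'finger_gap': 0.9967588867560391}
```

View pics/scene0.png

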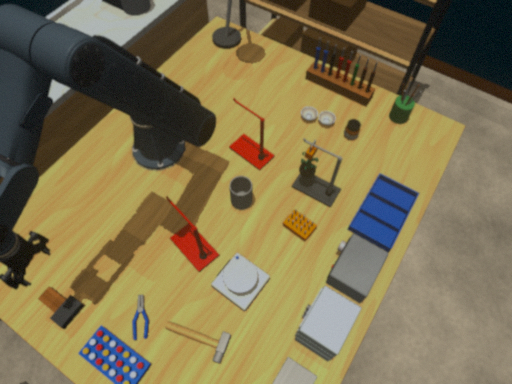

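View pics/side0.png

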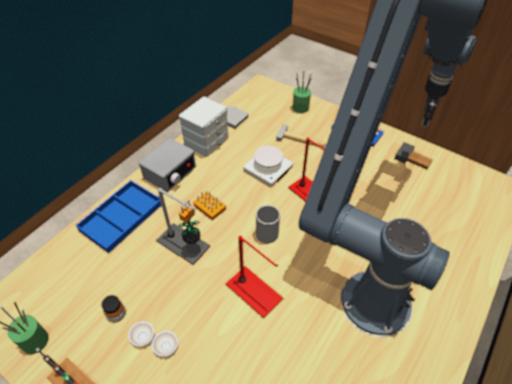

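The scene view shows three stands. There is a dark steel one holding the green tree with an orange block at scene (312,165) / side (185,225). The two red ones, at scene (252,150) and (195,245), are bare look-alikes. The dark one fits because it is steel and carries the tree. The scale is at scene (240,280) / side (268,163). I'll enlarge both to confirm.

```bash
python3 - <<'E'
from h import *
S=cv2.imread("pics/scene0.png");D=cv2.imread("pics/side0.png")
def z(i,x,y,w,h): return cv2.resize(i[y:y+h,x:x+w],(400,300),interpolation=cv2.INTER_CUBIC)
cv2.imwrite("pics/c1.png",np.vstack([np.hstack([z(S,280,130,80,60),z(D,140,180,80,60)*1]),np.hstack([z(S,200,245,80,60),z(D,230,130,80,60)])]))
for n,i in(("scene",S),("side",D)):
    h=cv2.cvtColor(i,cv2.COLOR_BGR2HSV)
    for nm,lo,hi in(("orange",(5,150,120),(22,255,255)),("green",(40,80,20),(85,255,255))):
        k,l,st,ce=cv2.connectedComponentsWithStats(cv2.inRange(h,lo,hi))
        print(n,nm,[(st[j].tolist(),ce[j].round(1).tolist()) for j in range(1,k) if st[j][4]>15])
E
```

```text
scene orange [([254, 52, 10, 10, 21], [259.7, 56.7]), ([307, 63, 69, 35, 420], [342.8, 81.6]), ([233, 98, 32, 25, 113], [248.8, 109.8]), ([229, 133, 46, 37, 586], [250.8, 150.6]), ([306, 147, 11, 10, 64], [311.2, 150.8]), ([194, 152, 21, 13, 87], [205.8, 158.1]), ([213, 158, 14, 14, 65], [220.2, 165.0]), ([171, 165, 12, 11, 41], [177.0, 169.8]), ([124, 194, 36, 40, 232], [141.8, 215.4]), ([164, 199, 34, 31, 141], [181.8, 214.0]), ([140, 205, 26, 35, 117], [151.3, 223.3]), ([282, 209, 35, 32, 555], [299.6, 224.2]), ([167, 232, 52, 40, 248], [192.2, 248.7]), ([203, 245, 8, 9, 24], [205.6, 248.7]), ([39, 287, 37, 27, 386], [52.5, 297.9])]
scene green [([352, 64, 7, 20, 34], [355.1, 71.6]), ([393, 95, 22, 22, 287], [403.6, 104.7])]
side orange [([302, 4, 22, 9, 41], [312.0, 8.0]), ([351, 4, 16, 7, 34], [358.7, 7.1]), ([331, 9, 14, 5, 32], [337.4, 11.2]), ([294, 16, 8, 5, 30], [296.7, 18.2]), ([343, 32, 14, 8, 48], [349.8, 35.4]), ([306, 138, 18, 12, 47], [315.0, 143.3]), ([409, 152, 22, 15, 153], [419.6, 159.1]), ([289, 177, 14, 13, 20], [294.9, 182.2]), ([194, 192, 32, 28, 468], [209.1, 205.6]), ([179, 207, 13, 15, 106], [184.5, 213.2]), ([238, 236, 40, 30, 94], [257.5, 250.7]), ([243, 266, 40, 51, 71], [266.1, 288.9]), ([226, 270, 33, 44, 54], [238.5, 290.7]), ([108, 311, 12, 5, 16], [113.9, 313.9]), ([57, 359, 37, 25, 328], [74.6, 372.8]), ([48, 371, 17, 13, 117], [55.8, 378.6])]
side green [([293, 87, 17, 25, 348], [300.9, 99.2]), ([183, 221, 15, 15, 111], [190.0, 228.5]), ([8, 315, 40, 38, 932], [28.0, 334.1]), ([62, 372, 8, 8, 28], [65.0, 375.4])]
```

View pics/c1.png

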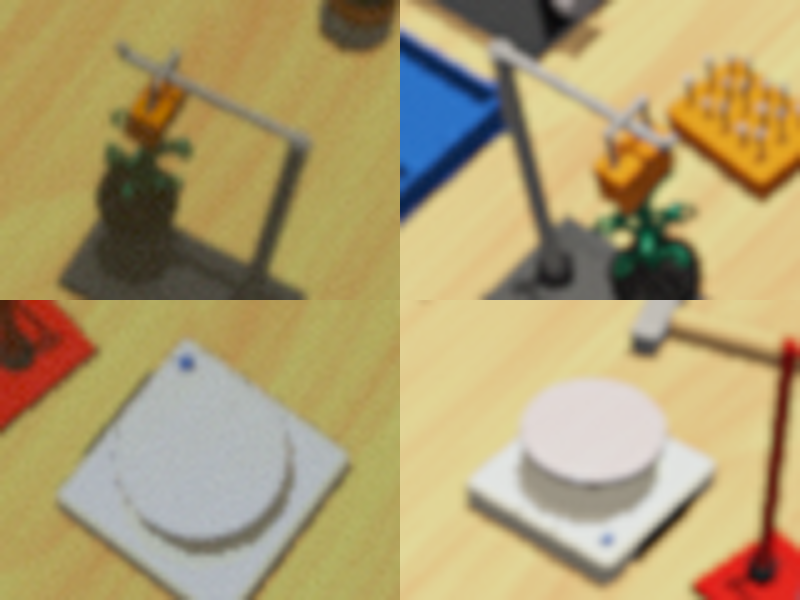

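The top crops show the dark steel stand with the tree's loop on its bar. The hook's free tip is at scene (304.4,139.6) / side (193.6,209), the post top at scene (340,158.4) / side (160,189.4), and the block at scene (311,151.5) / side (186.8,213). The bottom crops show the platform centred near scene (240.2,276) / side (268.6,156).

```bash
python3 - <<'E'
from h import *
s,d=cam("scene"),cam("side")
for n,a,b in(("block",(311.2,151.2),(186.8,213)),("tip",(304.4,139.6),(193.6,209)),("post",(340,158.4),(160,189.4)),("plat",(240.2,276),(268.6,156)),
  ):
    p,e=tri([ray(s,*a),ray(d,*b)]); print(n,p.round(4),np.round(e,4),"r",np.hypot(*p[:2]).round(3))
for n,uv in(("flask",(241,193)),("bur",(299.6,224)),("red1",(252,152)),("red2",(196,247)),("mallethead",(222,346))): print(n,plane(s,*uv,0.0).round(3))
for z in(.07,.1,.125): print(z,plane(s,240.2,276,z).round(3),plane(d,268.6,156,z).round(3))
E
```

```text
block [0.5671 0.1759 0.1986] [0.0009 0.0009] r 0.594
tip [0.5354 0.1757 0.2397] [0.0012 0.0012] r 0.563
post [0.6674 0.1751 0.2368] [0.001 0.001] r 0.69
plat [ 0.5815 -0.2772  0.0668] [0.0016 0.0016] r 0.644
flask [0.393 0.004 0.   ]
bur [0.639 0.014 0.   ]
red1 [0.325 0.183 0.   ]
red2 [ 0.384 -0.258  0.   ]
mallethead [ 0.646 -0.473  0.   ]
0.07 [ 0.583 -0.277  0.07 ] [ 0.578 -0.275  0.07 ]
0.1 [ 0.59  -0.285  0.1  ] [ 0.561 -0.249  0.1  ]
0.125 [ 0.595 -0.291  0.125] [ 0.547 -0.227  0.125]
```

```bash
python3 -m creep '[{"slide":[0,0,-3.3],"angular":[0,0,0.115],"claw":1},{"slide":[0,0,-3.3],"angular":[0,0,0.115],"claw":1},{"slide":[0,0,-3.3],"angular":[0,0,0],"claw":1},{"slide":[0,0,-3.3],"angular":[0,0,0],"claw":1},{"slide":[3,-2.5,0],"angular":[0,0,0],"claw":1},{"slide":[3,-2.5,0],"angular":[0,0,0],"claw":1},{"slide":[3,-2.5,0],"angular":[0,0,0],"claw":1},{"slide":[3,-2.5,0],"angular":[0,0,0],"claw":1},{"slide":[3,-2.5,0],"angular":[0,0,0],"claw":1},{"slide":[3,-2.5,0],"angular":[0,0,0],"claw":1}]' 30
python3 -m creep '[{"slide":[3,-2.5,0],"angular":[0,0,0],"claw":1},{"slide":[3,-2.5,0],"angular":[0,0,0],"claw":1},{"slide":[3,-2.5,0],"angular":[0,0,0],"claw":1},{"slide":[3,-2.5,0],"angular":[0,0,0],"claw":1},{"slide":[3,-2.5,0],"angular":[0,0,0],"claw":1},{"slide":[3,-2.5,0],"angular":[0,0,0],"claw":1},{"slide":[0,0,0],"angular":[0,0,0],"claw":1},{"slide":[0,0,0],"angular":[0,0,0],"claw":1}]'
python3 - <<'E'
from h import *
c=cam("wrist"); i=viewer.snapshot("wrist"); cv2.imwrite("pics/w1.png",i)
s=manip.sense(); print(s["t"],s["tcp_pos"],R.from_quat(s["tool_rot"]).as_matrix().round(4).tolist(),s["q"].round(2)); np.save("w1T.npy",c["T"]); print(c["T"].round(3).tolist(), proj(c,[.5815,-.277,.067]))
E
```

```text
t: 0.98
tcp_pos: [0.3234, -0.457, 0.3631]
tool_rot: [1.0, -0.0, -0.0, -0.0]
force: [0.1, -0.7, 0.0]
finger_gap: 1.001
gripper_force: 0.0
t: 1.65
tcp_pos: [0.5036, -0.3068, 0.3628]
tool_rot: [1.0, 0.002, -0.0, -0.0]
force: [0.2, -0.2, 0.4]
finger_gap: 1.003
gripper_force: 0.0
1.7 [ 0.50256869 -0.307948    0.3628189 ] [[1.0, 0.0018, -0.0013], [0.0018, -1.0, 0.0001], [-0.0013, -0.0001, -1.0]] [-0.74  0.36  1.35 -0.    1.44  0.83]
[[0.004, 0.96, 0.281, 0.576], [-1.0, 0.004, 0.002, -0.307], [0.001, -0.281, 0.96, 0.505], [0.0, 0.0, 0.0, 1.0]] (np.float64(229.98220674101307), np.float64(91.10708387710393))
```

View pics/w1.png

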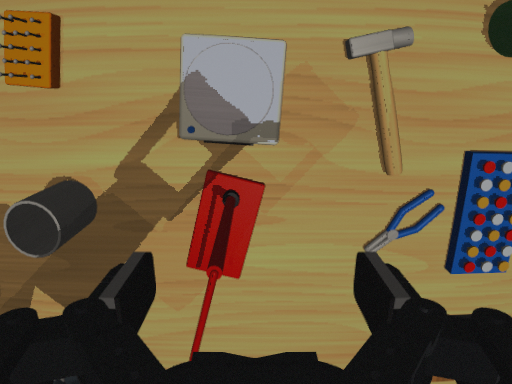

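The wrist view shows the platform circle at about x 184–273, y 43–135, centre (228.5,89). The red stand has its post top near (213,271), with the bar running down to about (190,355).

```bash
python3 - <<'E'
from h import *
s,d=cam("scene"),cam("side"); w=cam("wrist"); w["T"]=np.load("w1T.npy")
r=[ray(s,240.2,276),ray(d,268.6,156),ray(w,228.5,89)]
for n,q in(("all",r),("s,w",[r[0],r[2]]),("d,w",r[1:])):
    p,e=tri(q); print(n,p.round(4),np.round(e,4))
for u,v in((213,271),(190,355)): print("redbar",plane(w,u,v,.24).round(3))
# platform height from width: edges at centre row
for z in(.07,.08,.09,.1): print(z,np.linalg.norm(plane(w,184,89,z)-plane(w,273,89,z)).round(4),plane(w,228.5,89,z).round(3))
E
```

```text
all [ 0.5823 -0.2765  0.0671] [0.0005 0.0027 0.0022]
s,w [ 0.5835 -0.2759  0.0678] [0.0008 0.0008]
d,w [ 0.5819 -0.2764  0.0675] [0.0024 0.0024]
redbar [ 0.429 -0.272  0.24 ]
redbar [ 0.338 -0.246  0.24 ]
0.07 0.1093 [ 0.584 -0.275  0.07 ]
0.08 0.1068 [ 0.584 -0.276  0.08 ]
0.09 0.1043 [ 0.584 -0.277  0.09 ]
0.1 0.1017 [ 0.583 -0.278  0.1  ]
```

```bash
python3 -m creep '[{"slide":[0,-4,0],"angular":[0,0,0],"claw":1},{"slide":[0,-4,0],"angular":[0,0,0],"claw":1},{"slide":[0,-4,0],"angular":[0,0,0],"claw":1},{"slide":[0,-4,0],"angular":[0,0,0],"claw":1},{"slide":[0,-4,0],"angular":[0,0,0],"claw":1},{"slide":[0,-4,0],"angular":[0,0,0],"claw":1},{"slide":[0,-4,0],"angular":[0,0,0],"claw":1},{"slide":[0,-4,0],"angular":[0,0,0],"claw":1},{"slide":[0,-4,0],"angular":[0,0,0],"claw":1},{"slide":[0,-4,0],"angular":[0,0,0],"claw":1}]'
python3 -m creep '[{"slide":[0,-4,0],"angular":[0,0,0],"claw":1},{"slide":[0,-4,0],"angular":[0,0,0],"claw":1},{"slide":[0,0,0],"angular":[0,0,0],"claw":1},{"slide":[0,0,0],"angular":[0,0,0],"claw":1}]'
python3 - <<'E'
from h import *
c=cam("wrist"); i=viewer.snapshot("wrist"); cv2.imwrite("pics/w2.png",i)
print(manip.sense()["tcp_pos"]); np.save("w2T.npy",c["T"]); print(proj(c,[.567,.176,.2]),proj(c,[.535,.176,.24]))
E
```

```text
t: 2.53
tcp_pos: [0.502, 0.0913, 0.3634]
tool_rot: [1.0, -0.002, 0.0, 0.0]
force: [0.9, 0.3, -0.9]
finger_gap: 1.0
gripper_force: 0.0
t: 2.87
tcp_pos: [0.5022, 0.1716, 0.3632]
tool_rot: [1.0, 0.001, -0.0, 0.0]
force: [-0.5, -0.5, 0.2]
finger_gap: 1.0
gripper_force: 0.0
[0.50243902 0.17040575 0.36311141]
(np.float64(248.64512860759785), np.float64(104.84887518983844)) (np.float64(248.0213659930693), np.float64(148.21204542851305))
```

View pics/w2.png

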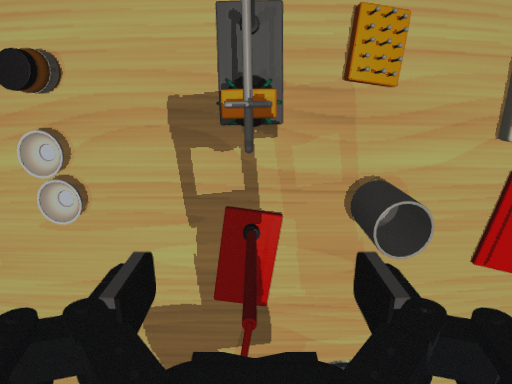

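The bar runs up the image at column 248, with its tip at (249,148). The block spans x 221–277, y 88–120 and the loop top is at (247,103). The red stand's post top is near (250,322).

```bash
python3 - <<'E'
from h import *
s,d=cam("scene"),cam("side"); w=cam("wrist"); w["T"]=np.load("w2T.npy")
h=cv2.cvtColor(cv2.imread("pics/w2.png")[70:140,200:300],cv2.COLOR_BGR2HSV); m=cv2.inRange(h,(5,150,90),(22,255,255))
y,x=np.nonzero(m); print("mask",x.min()+200,x.max()+200,y.min()+70,y.max()+70)
print("blk width at .2175",[plane(w,u,103,.2175).round(4) for u in(x.min()+200,x.max()+201)])
print("blk",*tri([ray(s,311.2,151.2),ray(d,186.8,213),ray(w,249,104)]))
print("tip",*tri([ray(s,304.4,139.6),ray(d,193.6,209),ray(w,249,149)]))
print("loop top z.246",plane(w,225,103.5,.246),plane(w,270,103.5,.246))
print("bar",plane(w,249,140,.24),plane(w,248,20,.24),"redpost",plane(w,250,322,.24))
E
```

```text
mask 221 276 88 117
blk width at .2175 [array([0.5689, 0.1984, 0.2175]), array([0.569 , 0.1525, 0.2175])]
blk [0.56730573 0.17578341 0.1985365 ] [np.float64(0.0007966180560460666), np.float64(0.0010302805605537314), np.float64(0.0003914747818740104)]
tip [0.53501046 0.17555297 0.23994577] [np.float64(0.001557311817854559), np.float64(0.000885880398734791), np.float64(0.0007022096983429493)]
loop top z.246 [0.5690798  0.19282179 0.246     ] [0.56912032 0.15961196 0.246     ]
bar [0.54139192 0.17522631 0.24      ] [0.62795701 0.17583909 0.24      ] redpost [0.37538549 0.17470436 0.24      ]
```

Block centre is (0.569, 0.1757). Its apparent width of 45.9 mm at z = 0.2175 matches the given sizes. The platform is at (0.583, -0.276), with its top about 0.07. Next I move over the block and down.

```bash
python3 -m creep '[{"slide":[3.3,-0.2,0],"angular":[0,0,0],"claw":1},{"slide":[3.3,-0.2,0],"angular":[0,0,0],"claw":1},{"slide":[0,0,0],"angular":[0,0,0],"claw":1},{"slide":[0,0,3],"angular":[0,0,0],"claw":1},{"slide":[0,0,3],"angular":[0,0,0],"claw":1},{"slide":[0,0,3],"angular":[0,0,0],"claw":1},{"slide":[0,0,0],"angular":[0,0,0],"claw":1},{"slide":[0,0,0],"angular":[0,0,0],"claw":1},{"slide":[0,0,0],"angular":[0,0,0],"claw":1}]'
```

```text
t: 3.67
tcp_pos: [0.5698, 0.1739, 0.2749]
tool_rot: [1.0, -0.001, 0.001, 0.0]
force: [-0.2, 0.4, 1.1]
finger_gap: 0.995
gripper_force: 0.0
```

```bash
python3 -m creep '[{"slide":[0,-0.15,2],"angular":[0,0,0],"claw":1},{"slide":[0,0,2],"angular":[0,0,0],"claw":1},{"slide":[0,0,2],"angular":[0,0,0],"claw":1},{"slide":[0,0,1],"angular":[0,0,0],"claw":1},{"slide":[0,0,1],"angular":[0,0,0],"claw":1},{"slide":[0,0,1],"angular":[0,0,0],"claw":1},{"slide":[0,0,0],"angular":[0,0,0],"claw":1},{"slide":[0,0,0],"angular":[0,0,0],"claw":1},{"slide":[0,0,0],"angular":[0,0,0],"claw":1}]'
python3 - <<'E'
from h import *
i=[viewer.snapshot(n) for n in("scene","side")]
def z(i,x,y,w,h): return cv2.resize(i[y:y+h,x:x+w],(400,300),interpolation=cv2.INTER_CUBIC)
cv2.imwrite("pics/c2.png",np.hstack([z(i[0],270,120,80,60),z(i[1],140,180,80,60)]))
E
```

```text
t: 4.42
tcp_pos: [0.5693, 0.177, 0.1842]
tool_rot: [1.0, -0.0, 0.001, -0.0]
force: [0.7, 0.4, -0.1]
finger_gap: 1.0
gripper_force: 0.0
```

View pics/c2.png

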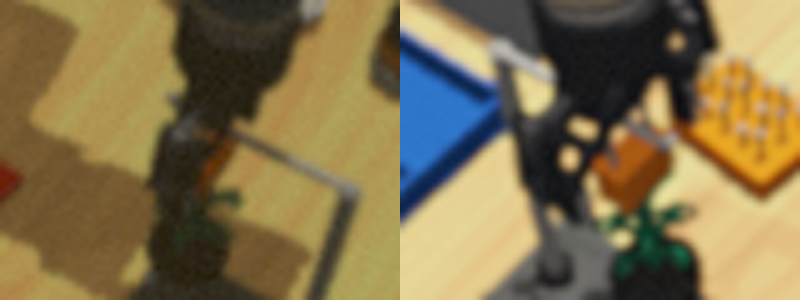

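The fingers straddle the orange block on both sides of the bar, and nothing is touching. Closing now.

```bash
python3 -m creep '[{"slide":[0,0,0],"angular":[0,0,0],"claw":0.4},{"slide":[0,0,0],"angular":[0,0,0],"claw":0.2},{"slide":[0,0,0],"angular":[0,0,0],"claw":0.1},{"slide":[0,0,0],"angular":[0,0,0],"claw":0},{"slide":[0,0,0],"angular":[0,0,0],"claw":-0.2},{"slide":[0,0,0],"angular":[0,0,0],"claw":-0.5},{"slide":[0,0,0],"angular":[0,0,0],"claw":-1},{"slide":[0,0,0],"angular":[0,0,0],"claw":-1},{"slide":[0,0,0],"angular":[0,0,0],"claw":-1},{"slide":[0,0,0],"angular":[0,0,0],"claw":-1}]' 30
```

```text
t: 5.35
tcp_pos: [0.5688, 0.1769, 0.1836]
tool_rot: [1.0, -0.0, 0.0, -0.0]
force: [-0.4, -0.3, 3.4]
finger_gap: 0.538
gripper_force: 33.6
```

```bash
python3 -m creep '[{"slide":[0,0,-0.2],"angular":[0,0,0],"claw":-1},{"slide":[0,0,-0.2],"angular":[0,0,0],"claw":-1},{"slide":[0,0,-0.2],"angular":[0,0,0],"claw":-1},{"slide":[0,0,0],"angular":[0,0,0],"claw":-1},{"slide":[0,0,0],"angular":[0,0,0],"claw":-1},{"slide":[0,0,0],"angular":[0,0,0],"claw":-1},{"slide":[0,0,0],"angular":[0,0,0],"claw":-1}]'
```

```text
t: 5.93
tcp_pos: [0.5684, 0.1769, 0.1891]
tool_rot: [1.0, -0.0, -0.0, 0.0]
force: [0.2, -0.5, -2.3]
finger_gap: 0.535
gripper_force: 33.1
```

```bash
python3 -m creep '[{"slide":[0,0,-0.2],"angular":[0,0,0],"claw":-1},{"slide":[0,0,-0.2],"angular":[0,0,0],"claw":-1},{"slide":[0,0,-0.2],"angular":[0,0,0],"claw":-1},{"slide":[0,0,0],"angular":[0,0,0],"claw":-1},{"slide":[0,0,0],"angular":[0,0,0],"claw":-1},{"slide":[0,0,0],"angular":[0,0,0],"claw":-1},{"slide":[0,0,0],"angular":[0,0,0],"claw":-1}]'
python3 - <<'E'
from h import *
i=[viewer.snapshot(n) for n in("scene","side")]
def z(i,x,y,w,h): return cv2.resize(i[y:y+h,x:x+w],(400,300),interpolation=cv2.INTER_CUBIC)
cv2.imwrite("pics/c3.png",np.hstack([z(i[0],270,120,80,60),z(i[1],155,190,48,36)]))
E
```

```text
t: 6.52
tcp_pos: [0.5685, 0.1768, 0.1953]
tool_rot: [1.0, -0.0, -0.0, 0.0]
force: [-0.4, 0.3, -3.3]
finger_gap: 0.539
gripper_force: 33.1
```

View pics/c3.png

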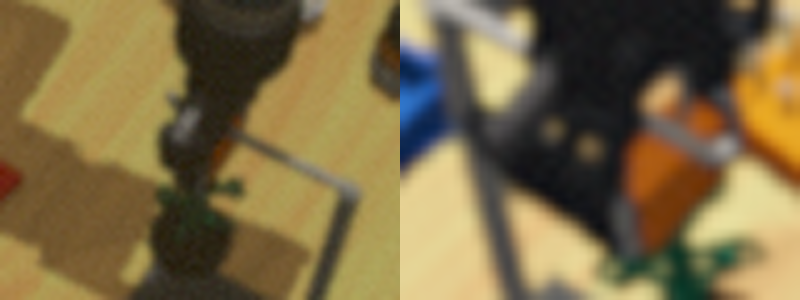

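The tree is held level and hangs free: the wrist reads only its weight. I'll draw it out towards -x in short calls, checking the force.

```bash
python3 -m creep '[{"slide":[-0.5,0,0],"angular":[0,0,0],"claw":-1},{"slide":[-0.5,0,0],"angular":[0,0,0],"claw":-1},{"slide":[-0.5,0,0],"angular":[0,0,0],"claw":-1},{"slide":[-0.5,0,0],"angular":[0,0,0],"claw":-1},{"slide":[-0.5,0,0],"angular":[0,0,0],"claw":-1},{"slide":[0,0,0],"angular":[0,0,0],"claw":-1}]'
```

```text
t: 7.12
tcp_pos: [0.5418, 0.1769, 0.1953]
tool_rot: [1.0, 0.0, -0.001, 0.0]
force: [-1.1, 0.0, -2.0]
finger_gap: 0.535
gripper_force: 33.1
```

```bash
python3 -m creep '[{"slide":[-0.5,0,0],"angular":[0,0,0],"claw":-1},{"slide":[-0.5,0,0],"angular":[0,0,0],"claw":-1},{"slide":[-0.5,0,0],"angular":[0,0,0],"claw":-1},{"slide":[-0.5,0,0],"angular":[0,0,0],"claw":-1},{"slide":[0,0,0],"angular":[0,0,0],"claw":-1}]'
```

```text
t: 7.53
tcp_pos: [0.5219, 0.1769, 0.1952]
tool_rot: [1.0, 0.0, -0.001, 0.0]
force: [-0.2, -0.1, -2.6]
finger_gap: 0.534
gripper_force: 33.1
```

```bash
python3 -m creep '[{"slide":[-1,0,0],"angular":[0,0,0],"claw":-1},{"slide":[-1,0,0],"angular":[0,0,0],"claw":-1},{"slide":[-1,0,0],"angular":[0,0,0],"claw":-1},{"slide":[-1,0,0],"angular":[0,0,0],"claw":-1},{"slide":[0,0,-2],"angular":[0,0,0],"claw":-1},{"slide":[0,0,-2],"angular":[0,0,0],"claw":-1},{"slide":[0,0,-2],"angular":[0,0,0],"claw":-1},{"slide":[0,1,0],"angular":[0,0,0],"claw":-1},{"slide":[0.3,2,0],"angular":[0,0,0],"claw":-1},{"slide":[0.7,3,0],"angular":[0,0,0],"claw":-1}]'
python3 -m creep '[{"slide":[0.7,3,0],"angular":[0,0,0],"claw":-1},{"slide":[0.7,3,0],"angular":[0,0,0],"claw":-1},{"slide":[0.7,3,0],"angular":[0,0,0],"claw":-1},{"slide":[0.7,3,0],"angular":[0,0,0],"claw":-1},{"slide":[0.7,3,0],"angular":[0,0,0],"claw":-1},{"slide":[0.7,3,0],"angular":[0,0,0],"claw":-1},{"slide":[0.7,3,0],"angular":[0,0,0],"claw":-1},{"slide":[0.7,3,0],"angular":[0,0,0],"claw":-1},{"slide":[0.7,3,0],"angular":[0,0,0],"claw":-1},{"slide":[0.7,3,0],"angular":[0,0,0],"claw":-1}]'
python3 -m creep '[{"slide":[0.7,3,0],"angular":[0,0,0],"claw":-1},{"slide":[0.7,3,0],"angular":[0,0,0],"claw":-1},{"slide":[0.5,2,0],"angular":[0,0,0],"claw":-1},{"slide":[0.2,1,0],"angular":[0,0,0],"claw":-1},{"slide":[0,0,0],"angular":[0,0,0],"claw":-1},{"slide":[0,0,0],"angular":[0,0,0],"claw":-1},{"slide":[0,0,0],"angular":[0,0,0],"claw":-1}]'
```

```text
t: 8.37
tcp_pos: [0.4915, 0.1175, 0.2548]
tool_rot: [1.0, 0.002, -0.001, -0.0]
force: [-0.7, -0.7, -2.0]
finger_gap: 0.535
gripper_force: 33.1
t: 9.2
tcp_pos: [0.562, -0.1847, 0.2538]
tool_rot: [1.0, -0.0, -0.001, -0.0]
force: [1.1, 0.7, -1.6]
finger_gap: 0.537
gripper_force: 33.1
t: 9.78
tcp_pos: [0.5835, -0.2713, 0.2546]
tool_rot: [1.0, 0.0, -0.001, -0.001]
force: [-0.3, -0.6, -2.1]
finger_gap: 0.534
gripper_force: 33.1
```

```bash
python3 -m creep '[{"slide":[0,0.5,1],"angular":[0,0,0],"claw":-1},{"slide":[0,0,1],"angular":[0,0,0],"claw":-1},{"slide":[0,0,1],"angular":[0,0,0],"claw":-1},{"slide":[0,0,1],"angular":[0,0,0],"claw":-1},{"slide":[0,0,0],"angular":[0,0,0],"claw":-1},{"slide":[0,0,0],"angular":[0,0,0],"claw":-1},{"slide":[0,0,0],"angular":[0,0,0],"claw":-1}]'
python3 - <<'E'
from h import *
i=[viewer.snapshot(n) for n in("scene","side")]
def z(i,x,y,w,h): return cv2.resize(i[y:y+h,x:x+w],(400,300),interpolation=cv2.INTER_CUBIC)
cv2.imwrite("pics/c4.png",np.hstack([z(i[0],190,220,100,75),z(i[1],220,110,100,75)]))
p=manip.sense()["tcp_pos"]
for n in("scene","side"): print(n,proj(cam(n),p-[0,0,.098]),proj(cam(n),[.583,-.276,.07]))
E
```

```text
t: 10.37
tcp_pos: [0.5846, -0.2781, 0.2152]
tool_rot: [1.0, -0.0, 0.0, 0.0]
force: [0.6, -0.8, -2.7]
finger_gap: 0.531
gripper_force: 33.1
scene (np.float64(239.9205075071754), np.float64(271.6861355477202)) (np.float64(240.29405772346504), np.float64(275.6358572173466))
side (np.float64(267.900098743746), np.float64(145.39148749746516)) (np.float64(267.6760639886476), np.float64(155.4126974572876))
```

View pics/c4.png

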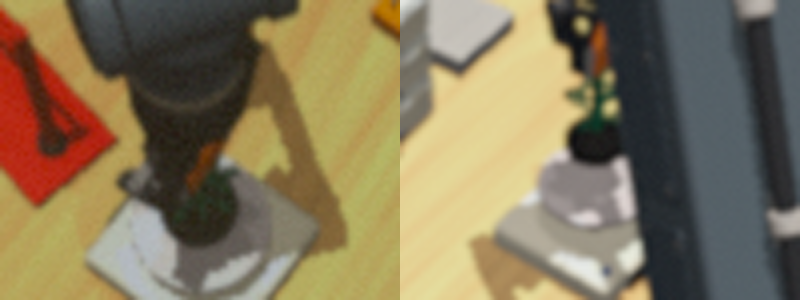

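The tree hangs upright above the platform, centred in both views; its foot is at scene crop (205,215) and side crop (595,145). Next I lower it close and then feel for contact.

```bash
python3 -m creep '[{"slide":[0,0,0.7],"angular":[0,0,0],"claw":-1},{"slide":[0,0,0.7],"angular":[0,0,0],"claw":-1},{"slide":[0,0,0.7],"angular":[0,0,0],"claw":-1},{"slide":[0,0,0.7],"angular":[0,0,0],"claw":-1},{"slide":[0,0,0.5],"angular":[0,0,0],"claw":-1},{"slide":[0,0,0],"angular":[0,0,0],"claw":-1},{"slide":[0,0,0],"angular":[0,0,0],"claw":-1},{"slide":[0,0,0],"angular":[0,0,0],"claw":-1}]'
```

```text
t: 11.13
tcp_pos: [0.5847, -0.2783, 0.1824]
tool_rot: [1.0, -0.0, 0.0, 0.0]
force: [-0.3, -0.5, -1.6]
finger_gap: 0.536
gripper_force: 33.1
```

```bash
python3 -m creep '[{"slide":[0,0,0.1],"angular":[0,0,0],"claw":-1},{"slide":[0,0,0.1],"angular":[0,0,0],"claw":-1},{"slide":[0,0,0.1],"angular":[0,0,0],"claw":-1},{"slide":[0,0,0.1],"angular":[0,0,0],"claw":-1},{"slide":[0,0,0],"angular":[0,0,0],"claw":-1},{"slide":[0,0,0],"angular":[0,0,0],"claw":-1},{"slide":[0,0,0],"angular":[0,0,0],"claw":-1}]'
```

```text
t: 11.72
tcp_pos: [0.5845, -0.2782, 0.1783]
tool_rot: [1.0, -0.0, 0.0, 0.0]
force: [-0.2, -0.1, -1.4]
finger_gap: 0.532
gripper_force: 33.1
```

```bash
python3 -m creep '[{"slide":[0,0,0.1],"angular":[0,0,0],"claw":-1},{"slide":[0,0,0.1],"angular":[0,0,0],"claw":-1},{"slide":[0,0,0.1],"angular":[0,0,0],"claw":-1},{"slide":[0,0,0],"angular":[0,0,0],"claw":-1},{"slide":[0,0,0],"angular":[0,0,0],"claw":-1},{"slide":[0,0,0],"angular":[0,0,0],"claw":-1}]'
```

```text
t: 12.22
tcp_pos: [0.5844, -0.2781, 0.1753]
tool_rot: [1.0, -0.0, -0.0, -0.0]
force: [0.4, -0.2, -2.6]
finger_gap: 0.534
gripper_force: 33.1
```

```bash
python3 -m creep '[{"slide":[0,0,0.1],"angular":[0,0,0],"claw":-1},{"slide":[0,0,0.1],"angular":[0,0,0],"claw":-1},{"slide":[0,0,0],"angular":[0,0,0],"claw":-1},{"slide":[0,0,0],"angular":[0,0,0],"claw":-1},{"slide":[0,0,0],"angular":[0,0,0],"claw":-1}]'; python3 -c "
from h import *
f=[]
for _ in range(6): viewer.snapshot('wrist'); f.append(manip.sense()['force'][2])
print(np.mean(f),np.std(f))"
```

```text
t: 12.63
tcp_pos: [0.5845, -0.2782, 0.1734]
tool_rot: [1.0, -0.0, 0.0, 0.0]
force: [0.1, -0.3, -1.3]
finger_gap: 0.536
gripper_force: 33.1
-1.5970905148824726 0.6162033300841664
```

```bash
cat > f.py <<'E'
from h import *
f=[]
for _ in range(6): viewer.snapshot('wrist'); f.append(manip.sense()['force'][2])
print("Fz",np.mean(f),np.std(f))
E
python3 -m creep '[{"slide":[0,0,0.1],"angular":[0,0,0],"claw":-1},{"slide":[0,0,0.1],"angular":[0,0,0],"claw":-1},{"slide":[0,0,0],"angular":[0,0,0],"claw":-1},{"slide":[0,0,0],"angular":[0,0,0],"claw":-1}]' |sed -n 2p; python3 f.py
```

```text
tcp_pos: [0.5846, -0.2782, 0.1717]
Fz 0.8811532424800732 0.18478523815248457
```

```bash
python3 -m creep '[{"slide":[0,0,0.1],"angular":[0,0,0],"claw":-1},{"slide":[0,0,0.1],"angular":[0,0,0],"claw":-1},{"slide":[0,0,0],"angular":[0,0,0],"claw":-1},{"slide":[0,0,0],"angular":[0,0,0],"claw":-1}]' |sed -n 2p; python3 f.py
```

```text
tcp_pos: [0.5846, -0.2782, 0.1697]
Fz 3.5552442587934734 0.6840124109499691
```

The platform has taken it: about 5 N now presses. I'll back off roughly 2 mm to its own weight and open gently.

```bash
python3 -m creep '[{"slide":[0,0,-0.1],"angular":[0,0,0],"claw":-1},{"slide":[0,0,-0.1],"angular":[0,0,0],"claw":-1},{"slide":[0,0,0],"angular":[0,0,0],"claw":-1},{"slide":[0,0,0],"angular":[0,0,0],"claw":-1}]' 20; python3 f.py
```

```text
t: 14.53
tcp_pos: [0.5845, -0.2782, 0.1711]
tool_rot: [1.0, -0.0, 0.0, 0.0]
force: [0.3, -0.4, 1.2]
finger_gap: 0.532
gripper_force: 33.5
Fz 1.0504268660654927 0.3663023650187911
```

```bash
python3 -m creep '[{"slide":[0,0,-0.05],"angular":[0,0,0],"claw":-1},{"slide":[0,0,0],"angular":[0,0,0],"claw":-1},{"slide":[0,0,0],"angular":[0,0,0],"claw":0.1},{"slide":[0,0,0],"angular":[0,0,0],"claw":0.15},{"slide":[0,0,0],"angular":[0,0,0],"claw":0.25},{"slide":[0,0,0],"angular":[0,0,0],"claw":0.5},{"slide":[0,0,0],"angular":[0,0,0],"claw":1},{"slide":[0,0,0],"angular":[0,0,0],"claw":1},{"slide":[0,0,0],"angular":[0,0,0],"claw":1},{"slide":[0,0,0],"angular":[0,0,0],"claw":1}]'
```

```text
t: 15.67
tcp_pos: [0.5844, -0.2781, 0.1718]
tool_rot: [1.0, -0.0, -0.0, -0.0]
force: [-0.5, 0.2, -0.0]
finger_gap: 0.998
gripper_force: 0.0
```

```bash
python3 -m creep '[{"slide":[0,0,-0.5],"angular":[0,0,0],"claw":1},{"slide":[0,0,-1],"angular":[0,0,0],"claw":1},{"slide":[0,0,-2],"angular":[0,0,0],"claw":1},{"slide":[0,0,-2],"angular":[0,0,0],"claw":1},{"slide":[0,0,-2],"angular":[0,0,0],"claw":1},{"slide":[0,0,-2],"angular":[0,0,0],"claw":1},{"slide":[0,0,-2],"angular":[0,0,0],"claw":1},{"slide":[0,0,-2],"angular":[0,0,0],"claw":1},{"slide":[0,0,-1],"angular":[0,0,0],"claw":1},{"slide":[0,0,0],"angular":[0,0,0],"claw":1}]'
python3 - <<'E'
from h import *
i=[viewer.snapshot(n) for n in("scene","side","wrist")]
def z(i,x,y,w,h): return cv2.resize(i[y:y+h,x:x+w],(400,300),interpolation=cv2.INTER_CUBIC)
cv2.imwrite("pics/c5.png",np.vstack([np.hstack([z(i[0],190,220,100,75),z(i[1],220,110,100,75)]),np.hstack([z(i[2],0,0,512,384),z(i[2],150,0,200,150)])]))
E
```

```text
t: 16.5
tcp_pos: [0.5858, -0.279, 0.3209]
tool_rot: [1.0, -0.0, 0.003, 0.002]
force: [0.2, -0.4, 1.0]
finger_gap: 1.001
gripper_force: 0.0
```

View pics/c5.png

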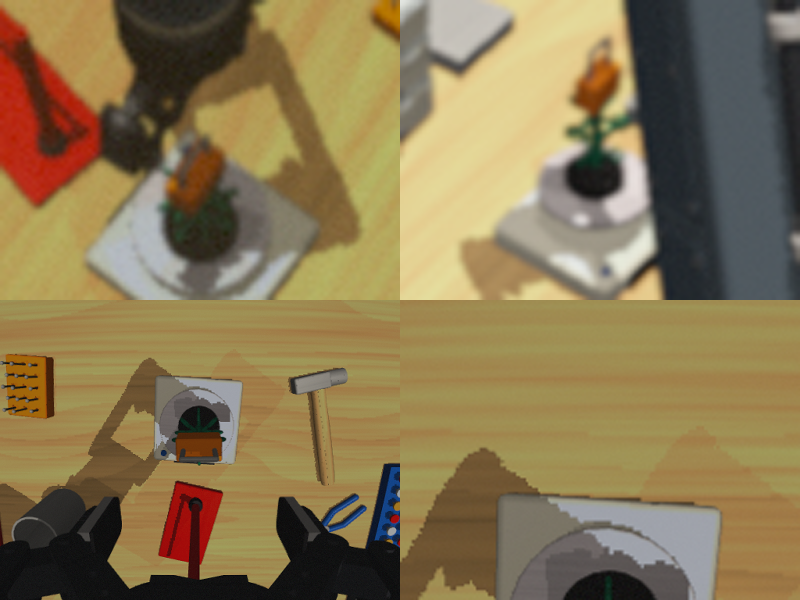

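The tree stands upright in the middle of the platform, foot at scene (240.7,277) against a platform centre of (240.3,276). The gripper is well clear and the bystanders visible in these crops look untouched.

```bash
python3 -c "
from station import ticket
print(ticket.sign_off())"
```

```text
the job is handed in; nothing more can be done
None
```

The job is handed in: the wax tree stands upright on the middle of the weighing platform, released and with the gripper clear, after about 16.5 s of the 51 s allowed. The verdict was not shown to me.

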